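# Scoop hazelnuts into the jar and press its cap home

## Task

Use the scoop that stands in the wooden tub to put at least three of the six hazelnuts into the clear jar, without the gripper touching the nuts, and put the scoop back into the tub. Then take the ribbed white cap by its knob, set it level on the jar's neck and press it straight down until it clicks over the lugs, and go on pressing until it is fully home. Finish while still holding the knob and pressing the cap down firmly; the jar stays upright and the things standing about are left alone.

Things in the scene. Friction and masses are not known exactly. Their poses are not given: they have to be found in the camera images.
- tub: Open narrow bin of pale wood that stands fast, 222 (x) x 76 (y) x 50 mm high. Floor 8 mm thick, flat from x = -85 to +105 mm, 60 mm wide inside; origin under the middle, walls 8 mm. The front board, at the -x end towards the robot, leans outward from x = -85 mm at the floor to -101 mm at the rim; the other walls are upright. Hazelnuts in the front half, scoop behind them.
- scoop: Small steel scoop, 0.14 kg, standing level on the tub's floor. Bowl 72 mm long (x) and 54 mm wide (y), floor 2.5 mm thick with a thin front edge, back and sides 26 mm high, sides falling to 12 mm at the open mouth, which faces its -x. Origin under the middle of the bowl: mouth edge at x = -36 mm, back at +36 mm. A dark wooden handle rises from the back.
- scoop_grip (a point): Grip point on the handle's centre line, at x = +59.5 mm, z = 99.7 mm in the scoop's frame (axes parallel to it). The handle is 14 mm thick along y, 20 mm wide, leans back (+x) by 0.28 rad; its wood runs from 36 to 115 mm above the scoop's origin. Close the fingers along the scoop's y.
- nut0: Hazelnut in its shell, brown, rigid, about 18 mm thick and 20 mm long, 10 g, smooth: it slides on the scoop from about 20 degrees of tilt. Origin at its centre; its axes roll with it.
- nut1: Hazelnut in its shell, brown, rigid, about 18 mm thick and 20 mm long, 10 g, smooth: it slides on the scoop from about 20 degrees of tilt. Origin at its centre; its axes roll with it.
- nut2: Hazelnut in its shell, brown, rigid, about 18 mm thick and 20 mm long, 10 g, smooth: it slides on the scoop from about 20 degrees of tilt. Origin at its centre; its axes roll with it.
- nut3: Hazelnut in its shell, brown, rigid, about 18 mm thick and 20 mm long, 10 g, smooth: it slides on the scoop from about 20 degrees of tilt. Origin at its centre; its axes roll with it.
- nut4: Hazelnut in its shell, brown, rigid, about 18 mm thick and 20 mm long, 10 g, smooth: it slides on the scoop from about 20 degrees of tilt. Origin at its centre; its axes roll with it.
- nut5: Hazelnut in its shell, brown, rigid, about 18 mm thick and 20 mm long, 10 g, smooth: it slides on the scoop from about 20 degrees of tilt. Origin at its centre; its axes roll with it.
- jar: Clear round jar, mouth up, loose, 0.75 kg, 104 mm across, 100 mm high. Origin under its centre, z up. Floor 7 mm thick; neck 83 mm across from 73 mm height up to the rim, mouth 75 mm across inside.
- jar_rim (a point): Centre of the jar's mouth, level with the rim, 100 mm above its origin. 12 mm below the rim six grey lugs stand 5.5 mm out of the neck; sprung, they give way inward when the cap is pressed over them.
- cap: White plastic snap cap, ribbed skirt, knob on top, loose, 0.07 kg, lying right way up. 102 mm across, skirt 27 mm high, origin under its centre. Its inner lip, 88 mm across, snaps over the jar's lugs. Height of its origin above the jar's: 89 mm resting on the lugs; 10 to 15 N to push; at about 85 mm it clicks and the force drops; fully home, ceiling hard on the rim, 78 mm.
- cap_knob (a point): Point on the cap's axis inside its round knob, at the height to grip, 45 mm above the cap's origin. The knob is 30 mm across and reaches from 27 to 55 mm above the origin.
- egg_timer: Egg timer, 61 mm across and 44 mm high, a bystander, origin under its centre.
- mug: White mug, 96 mm high, a bystander, origin under its centre.
- white_bowl: Small white bowl, 154 mm across and 62 mm high, a bystander, origin under its centre.
- tumbler: Drinking glass, 142 mm high, a bystander, origin under its centre.
- salt_shaker: Salt shaker, 44 mm across and 90 mm high, a bystander, origin under its centre.
Not all that is in view belongs to the job. Leave any yellow look-alike of the cap alone.

How it is judged:
By the outcome, as a careful person would: the job done as asked, in the order asked, and still so for the second after the job is handed in, while the arm keeps its last pose, push and grip.
It also fails if it takes over 69 s, if anything falls off the work surface, if the arm or the gripper's body presses on something with over 40 N, if the wrist force passes 120 N, or if a joint passes its speed limit or range.

## Robot

A 6-joint arm with a two-finger parallel gripper is mounted at the origin on a cart in front of the work surface, level with it; the furniture and walls round the work are solid. World frame = base frame: x ahead of the robot, y to its left, z up, the work surface at z = 0. Lengths are in m, angles in rad, forces in N, time in s.
With the tool pointing down it reaches from about 0.3 to 0.875 m from the base axis. Payload 6.4 kg.
Tool frame: the origin (TCP) lies on the centre line of the jaws, within the pads' length; the fingertips stand 25 mm ahead of it and the grasp point (between the pads) lies 6 mm ahead of it (ctrl.tip_reach is the distance from the TCP to the fingertips, in m); z points along the fingers, y is the line along which they close (so a half turn about z gives the same grasp; the last joint's range is limited). The gripper opens to 85 mm and grips with 20 to 120 N. Pads are 22 mm wide; open, the fingers measure 114 mm over their backs; the gripper's body (76 mm by 85 mm) begins 54 mm behind the grasp point. The pads swing forward as they close: fully open they stand 13 mm farther back than shut.
Start: joints at [1.086, 0.181, 1.607, -0, 1.354, -0.206], TCP at [0.158, 0.553, 0.256] pointing down, gripper open.
Joint ranges: [-2.99, 2.99], [-0.89, 2.07], [0.3, 2.58], [-1.14, 4.28], [0, 2.63], [-3.12, 3.12]. Speed limits (rad/s): [2.57, 2.57, 3.01, 3.14, 3.14, 3.14].

## Interface

Orientations are given as a unit quaternion [w, x, y, z].
In Python, from bench import ctrl gives the robot as it stands.
- The arm moves only by the tool servo_tool, never from a script. Its argument "motion" is a list that holds one entry, the list of rows, each a list of 5 numbers: the shift along the tool's x, y, z in cm, then the turn about the tool's z in degrees, then the closure, from -1 (fully open) to 1 (shut). In form: [[[dx, dy, dz, twist, claw], ...]]. A call has 1 to 5 rows; each row is the pose to reach, as a shift and turn from the pose commanded when the call began, along the tool's axes at that moment; what a row does not reach only later rows make up. A row lasts 1/10 s, in which the tool goes at most 50 mm and 8.59 degrees, less where a joint would pass 70% of its speed; a pose out of reach is approached as far as the arm can. A call with a gripper value outside its range is refused whole. The fingers move at their own pace and stop on an object; the grip force is fixed at half the most. Time passes only in rows, so rows that repeat a pose let the fingers close. It gives the time, the measured TCP pose, the force, the opening and the grip force at its end, in the units of the state.
- ctrl.get_obs(): the state, without advancing time (a new reading comes with each control period).
- ctrl.camera(name): name is "scene" or "side" or "wrist"; returns a dict with "pixels" (420x560x3 uint8, red, green, blue), "depth" (420x560 float32, m along the optical axis (not along the pixel's ray), 0 where there is no reading), "fx", "fy", "cx", "cy" (pixels), "R" (3x3) and "t" (3): a world point X has camera coordinates R X + t; the wrist camera has in their place "hand_eye" (4x4, takes a point from camera to tool coordinates, whose origin is the TCP and whose axes are the flange's). Camera axes: x right, y down, z forward; pixel columns grow to the right and rows downward; lengths in m; the calibration is good to about 2 mm. A picture is of the moment at which its call begins: read the wrist's pose just before it.
- ctrl.hand_in(): hands the job in; it is judged then, once.
The state is a dict: "time_s": time; "q": joint angles; "dq": joint speeds; "joint_efforts": joint torques, N m; "eef_pos": TCP position; "eef_rot": TCP orientation; "wrist_force": force on the tool from outside, world axes, zero at the start; "torque": the same for the moment, N m; "opening": opening from 0.0 (shut) to 1.0 (fully open); "grasp_force": force on a finger pad.
Only numpy, scipy, OpenCV 4.12 (cv2) and the standard library are available. Lean on these libraries where they do the work, as an engineer would, in place of code of your own. Each camera call takes 0.05 s, during which the arm holds its last target. There are 200 camera calls.

## Working session

There is one attempt and no reset: what is moved stays moved. The work goes in short steps, Python scripts to look and compute and a tool call to move; the robot and the scene stay as the last step left them, time stands still between calls to the robot, and variables do not carry over. Pictures are saved under pics/ and viewed, at most 10 in all, crops included, and the job is handed in when it is done.

Besides the shell and the picture viewer there is one more tool, called after ">>>" as name(argument=value, ...), one argument or row to a line, values as JSON. servo_tool: Moves the arm, as the interface text tells. Its arguments: {"type":"object","properties":{"motion":{"type":"array"}},"required":["motion"]}

```bash
mkdir -p pics; ls; cat > h.py <<'E'
import numpy as np, cv2
from bench import ctrl
def snap(n,f):
    o=ctrl.get_obs(); c=ctrl.camera(n)
    cv2.imwrite(f'pics/{f}.png',c['pixels'][:,:,::-1])
    np.savez(f'pics/{f}.npz',eef=o['eef_pos'],rot=o['eef_rot'],**{k:v for k,v in c.items() if k!='name'})
    return c
def world(c,u,v,d=None,z=None):
    ray=np.array([(u-c['cx'])/c['fx'],(v-c['cy'])/c['fy'],1.])
    R,t=c['R'],c['t']
    if z is not None:
        o=-R.T@t; r=R.T@ray; return o+r*(z-o[2])/r[2]
    if d is None: d=c['depth'][int(v),int(u)]
    return R.T@(ray*d-t)
def cloud(c):
    v,u=np.mgrid[:c['depth'].shape[0],:c['depth'].shape[1]]; d=c['depth']
    P=np.stack([(u-c['cx'])/c['fx']*d,(v-c['cy'])/c['fy']*d,d],-1)
    P=(P-c['t'])@c['R']; P[d==0]=np.nan
    return P
E
python3 - <<'E'
from h import *
a=snap('scene','s0');b=snap('side','d0')
for c in(a,b): print(c['R'],c['t'],c['fx'],-c['R'].T@c['t'])
o=ctrl.get_obs();print(o)
E
```

```text
pics
[[ 0.42234298 -0.90636395  0.0114369 ]
 [-0.6039681  -0.29079776 -0.74206415]
 [ 0.67590602  0.30649806 -0.6702313 ]] [-0.40669247  0.32961223  1.0440392 ] 452.57361420647186 [-0.3348334  -0.59275689  0.94899247]
[[-0.95672471 -0.29086766  0.00859276]
 [-0.2506834   0.80883628 -0.53192265]
 [ 0.14776896 -0.5110576  -0.84674935]] [0.49749098 0.33468269 1.53264272] 454.213208595115 [0.33338429 0.65726925 1.47151471]
{'time_s': 0.1, 'q': array([ 1.08566332e+00,  1.81447141e-01,  1.60789970e+00,  7.86543203e-06,
        1.35380657e+00, -2.06294485e-01]), 'dq': array([ 0.00098516, -0.00317463, -0.00131662,  0.00043378,  0.0015302 ,
       -0.00118729]), 'joint_efforts': array([ 6.49261510e-04, -4.45874834e+01, -3.52238989e+01, -1.68895513e-04,
        4.14978771e-03,  2.59415674e-05]), 'eef_pos': array([0.15802421, 0.55238718, 0.25548926]), 'eef_rot': array([-2.68058836e-04,  1.38968832e-01,  9.90296448e-01, -7.32907164e-04]), 'wrist_force': array([-0.56946568,  0.07503351, -1.00703107]), 'torque': array([-0.05692204,  0.01708382, -0.04064611]), 'grasp_force': 0.0, 'opening': 0.9993173741450636}
```

View pics/s0.png

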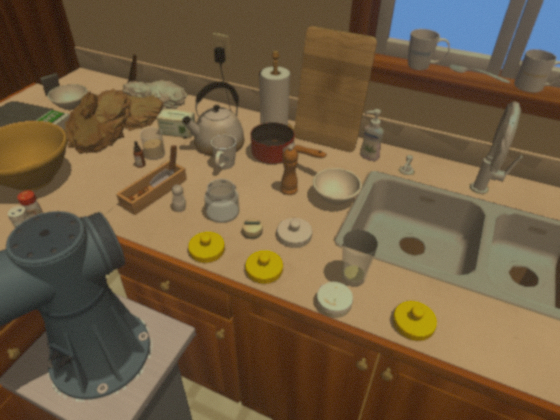

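View pics/d0.png

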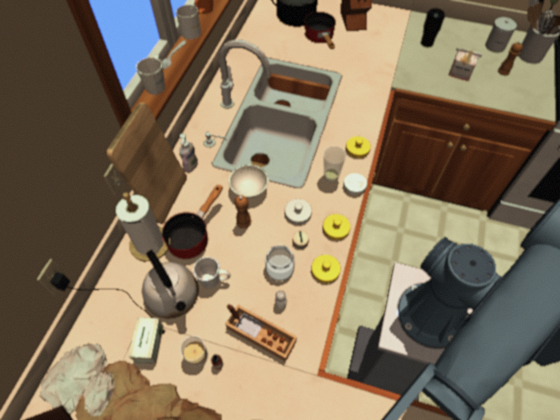

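Scene: tub (152,186), jar (222,200), white cap with knob (294,232), timer (252,228), salt (178,198), tumbler (357,258), bowl (336,187). Yellow look-alikes at (206,246), (264,266), (415,320). Side: tub (260,332), jar (280,264), cap (298,211).

```bash
python3 - <<'E'
from h import *
a=dict(np.load('pics/s0.npz'));b=dict(np.load('pics/d0.npz'))
for n,c,bx in(('s',a,dict(tub=(152,186,45),jar=(222,200,26),cap=(294,232,24),salt=(178,198,14))),('d',b,dict(tub=(260,332,45),jar=(280,264,24),cap=(298,211,20),salt=(280,300,12)))):
    P=cloud(c)
    for k,(u,v,r) in bx.items():
        Q=P[v-r:v+r,u-r:u+r].reshape(-1,3);Q=Q[Q[:,2]>.006]
        for lo,hi in((.01,.022),(.022,.032),(.044,.054),(.054,.06),(.07,.09),(.09,.125)):
            q=Q[(Q[:,2]>lo)&(Q[:,2]<hi)]
            if len(q)>4: print(n,k,lo,hi,len(q),q.min(0).round(3),q.max(0).round(3),q.mean(0).round(3))
    for z in(0,.05,.1): print(n,z,[world(c,u,v,z=z).round(3) for k,(u,v,r) in bx.items()])
def crop(c,u,v,r,f=5):
    i=c['pixels'][v-r:v+r,u-r:u+r,::-1];return cv2.resize(i,(400,400),interpolation=cv2.INTER_CUBIC)
cv2.imwrite('pics/c1.png',np.hstack([crop(a,165,188,50),crop(b,268,325,50)]))
E
```

```text
s tub 0.01 0.022 541 [0.406 0.094 0.01 ] [0.8   0.53  0.022] [0.538 0.246 0.016]
s tub 0.022 0.032 467 [0.408 0.092 0.022] [0.802 0.516 0.032] [0.55  0.249 0.027]
s tub 0.044 0.054 532 [0.407 0.094 0.044] [0.719 0.508 0.054] [0.535 0.243 0.048]
s tub 0.054 0.06 99 [0.476 0.095 0.054] [0.709 0.499 0.06 ] [0.603 0.272 0.057]
s tub 0.07 0.09 203 [0.478 0.097 0.07 ] [0.692 0.375 0.09 ] [0.57  0.217 0.079]
s tub 0.09 0.125 85 [0.485 0.115 0.09 ] [0.639 0.369 0.123] [0.622 0.23  0.105]
s jar 0.01 0.022 94 [ 0.483 -0.068  0.01 ] [0.562 0.027 0.022] [ 0.504 -0.035  0.016]
s jar 0.022 0.032 93 [ 0.484 -0.125  0.022] [0.584 0.026 0.032] [ 0.506 -0.037  0.027]
s jar 0.044 0.054 137 [ 0.482 -0.126  0.044] [0.59  0.035 0.054] [ 0.53  -0.018  0.049]
s jar 0.054 0.06 82 [ 0.484 -0.064  0.054] [0.587 0.034 0.06 ] [ 0.527 -0.021  0.057]
s jar 0.07 0.09 307 [ 0.485 -0.063  0.07 ] [0.578 0.029 0.09 ] [ 0.53  -0.017  0.079]
s jar 0.09 0.125 206 [ 0.49 -0.06  0.09] [0.579 0.028 0.103] [ 0.533 -0.015  0.096]
s cap 0.01 0.022 114 [ 0.43  -0.305  0.01 ] [ 0.585 -0.203  0.022] [ 0.504 -0.267  0.016]
s cap 0.
[... 2520 characters left out ...]
16 [0.474 0.122 0.022] [0.517 0.141 0.032] [0.492 0.135 0.027]
d salt 0.044 0.054 22 [0.476 0.118 0.044] [0.511 0.138 0.054] [0.489 0.131 0.049]
d salt 0.054 0.06 11 [0.48  0.119 0.055] [0.512 0.137 0.06 ] [0.494 0.131 0.057]
d salt 0.07 0.09 86 [0.48  0.103 0.071] [0.514 0.136 0.089] [0.496 0.122 0.082]
d 0 [array([0.531, 0.23 , 0.   ]), array([ 0.541, -0.025,  0.   ]), array([ 0.541, -0.26 ,  0.   ]), array([0.501, 0.105, 0.   ])]
d 0.05 [array([0.524, 0.245, 0.05 ]), array([ 0.534, -0.002,  0.05 ]), array([ 0.534, -0.229,  0.05 ]), array([0.495, 0.124, 0.05 ])]
d 0.1 [array([0.518, 0.259, 0.1  ]), array([0.527, 0.021, 0.1  ]), array([ 0.527, -0.198,  0.1  ]), array([0.49 , 0.143, 0.1  ])]
```

View pics/c1.png

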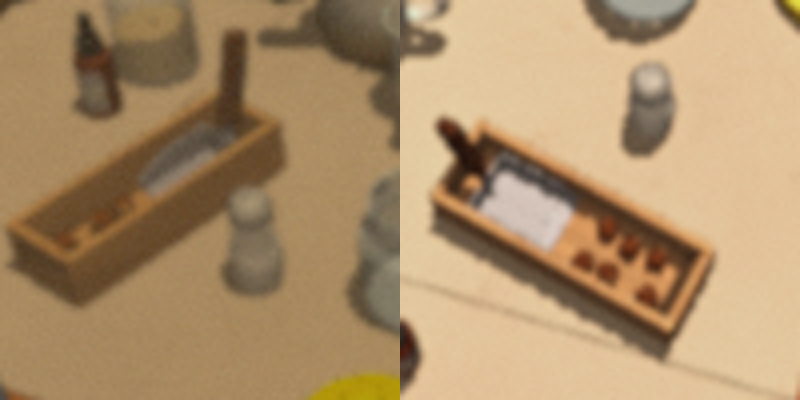

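Crop right half: tub rim corners at (480,124),(713,248),(670,334),(434,197), handle top (447,125); five or six nuts in the front half around (620,260); scoop mouth faces the nuts.

```bash
python3 - <<'E'
from h import *
b=dict(np.load('pics/d0.npz'))
C=[]
for x,y in((480,124),(713,248),(670,334),(434,197)):
    C.append(world(b,218+(x-400)/4,275+y/4,z=.05));print(C[-1].round(4))
C=np.array(C);print(C.mean(0), [np.linalg.norm(C[i]-C[i-1]).round(3) for i in range(4)],np.degrees(np.arctan2(*(C[0]+C[3]-C[1]-C[2])[[1,0]])))
print(world(b,218+47/4,275+125/4,z=.115))
o=ctrl.get_obs()
from scipy.spatial.transform import Rotation as R
print(R.from_quat(o['eef_rot'],scalar_first=True).as_matrix().round(4),ctrl.tip_reach)
w=snap('wrist','w0');print(w['hand_eye'].round(4),w['fx'])
E
```

```text
[0.6208 0.1841 0.05  ]
[0.4099 0.2266 0.05  ]
[0.4231 0.3006 0.05  ]
[0.635  0.2526 0.05  ]
[0.52218558 0.24095653 0.05      ] [np.float64(0.07), np.float64(0.215), np.float64(0.075), np.float64(0.217)] -12.08462251907497
[0.63195144 0.21407679 0.115     ]
[[-9.614e-01  2.752e-01 -7.000e-04]
 [ 2.752e-01  9.614e-01 -1.400e-03]
 [ 3.000e-04 -1.500e-03 -1.000e+00]] 0.025
[[ 9.000e-04 -9.490e-01 -3.153e-01  8.130e-02]
 [ 1.000e+00  7.000e-04  8.000e-04 -6.000e-04]
 [-6.000e-04 -3.153e-01  9.490e-01 -1.172e-01]
 [ 0.000e+00  0.000e+00  0.000e+00  1.000e+00]] 341.3268958328955
```

>>> servo_tool(
  motion=[
    [[-4.5,-1.9,0,-0.8,-1],[-9,-3.8,0,-1.6,-1],[-13.5,-5.7,0,-2.4,-1],[-18,-7.6,0,-3.2,-1],[-22.5,-9.5,0,-4,-1]],
  ],
)

```text
time_s: 0.65
eef_pos: [0.3494, 0.3981, 0.2562]
eef_rot: [-0.0, 0.104, 0.995, -0.0]
wrist_force: [0.3, 0.2, -0.5]
opening: 1.002
grasp_force: 0.0
```

>>> servo_tool(
  motion=[
    [[-4.7,-1.6,0,0,-1],[-9.4,-3.2,0,0,-1],[-14.1,-4.8,0,0,-1],[-18.8,-6.4,0,0,-1],[-23.5,-8,0,0,-1]],
  ],
)

```text
time_s: 1.15
eef_pos: [0.5631, 0.2712, 0.256]
eef_rot: [-0.0, 0.104, 0.995, -0.0]
wrist_force: [0.7, 1.5, -0.2]
opening: 1.0
grasp_force: 0.0
```

```bash
cat >> h.py <<'E'
from scipy.spatial.transform import Rotation as Ro
def pose():
    o=ctrl.get_obs(); return Ro.from_quat(o['eef_rot'],scalar_first=True).as_matrix(),np.array(o['eef_pos'])
def wcam(c,M=None,p=None):
    if M is None: M,p=pose()
    H=c['hand_eye']; Rc=M@H[:3,:3]; tc=M@H[:3,3]+p
    c=dict(c); c['R']=Rc.T; c['t']=-Rc.T@tc; return c
def tool(dw,M=None):
    if M is None: M,_=pose()
    return (M.T@np.array(dw)*100).round(2)
E
python3 - <<'E'
from h import *
M,p=pose();print(ctrl.get_obs()['time_s'],p,np.degrees(np.arctan2(M[1,1],M[0,1])))
snap('wrist','w1')
E
```

```text
1.15 [0.56309458 0.27115431 0.25596859] 78.01266134405354
```

View pics/w1.png

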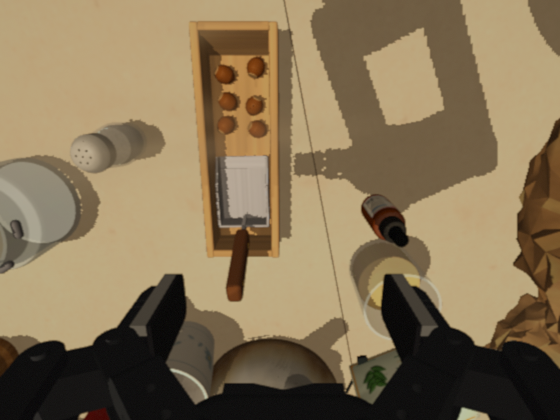

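Wrist view: tub rim corners (191,22),(278,22),(280,256),(208,257); six nuts at (225,74),(256,67),(228,101),(254,105),(226,125),(257,129); scoop mouth edge y≈158 (219–268), handle top end near (234,293).

```bash
python3 - <<'E'
from h import *
z=dict(np.load('pics/w1.npz'));M=Ro.from_quat(z['rot'],scalar_first=True).as_matrix();c=wcam(z,M,z['eef'])
C=np.array([world(c,u,v,z=.05) for u,v in((191,22),(278,22),(280,256),(208,257))]);print(C.round(4));m=C.mean(0)
print(m,[np.linalg.norm(C[i]-C[i-1]).round(3) for i in range(4)],[np.degrees(np.arctan2(*d[[1,0]])) for d in (C[3]-C[0],C[2]-C[1])])
P=cloud(c)
print('mouth',world(c,219,158,z=.0105),world(c,268,157,z=.0105),'back',world(c,218,222,z=.034),world(c,270,228,z=.034))
for u,v in((225,74),(256,67),(228,101),(254,105),(226,125),(257,129)): print('nut',world(c,u,v,z=.018).round(3),P[v,u].round(3))
for u,v in((234,293),(234,285),(236,275),(239,262),(241,250),(242,240)): print(P[v,u].round(4))
t=P[225:305,215:260].reshape(-1,3);t=t[(t[:,2]>.05)&(t[:,2]<.13)]
for lo in np.arange(.06,.13,.01):
    q=t[(t[:,2]>lo)&(t[:,2]<lo+.01)]
    if len(q): print(lo.round(2),len(q),q.mean(0).round(4),((q-q.mean(0))@M[:,1]).min().round(4),((q-q.mean(0))@M[:,1]).max().round(4))
E
```

```text
[[0.41   0.2235 0.05  ]
 [0.4252 0.2954 0.05  ]
 [0.639  0.2512 0.05  ]
 [0.6245 0.1772 0.05  ]]
[0.52468913 0.23681994 0.05      ] [np.float64(0.219), np.float64(0.073), np.float64(0.218), np.float64(0.075)] [np.float64(-12.165929818377268), np.float64(-11.665533015165861)]
mouth [0.53158529 0.20733672 0.0105    ] [0.54136068 0.25873583 0.0105    ] back [0.59414047 0.19342666 0.034     ] [0.61223385 0.24590744 0.034     ]
nut [0.453 0.236 0.018] [0.453 0.237 0.024]
nut [0.453 0.267 0.018] [0.453 0.268 0.025]
nut [0.478 0.233 0.018] [0.478 0.234 0.026]
nut [0.487 0.257 0.018] [0.487 0.258 0.025]
nut [0.5   0.225 0.018] [0.499 0.226 0.024]
nut [0.51  0.255 0.018] [0.509 0.255 0.024]
[0.6292 0.2145 0.1236]
[0.6234 0.2156 0.1207]
[0.6198 0.2169 0.1106]
[0.6154 0.2187 0.0953]
[0.611  0.2198 0.0798]
[0.6065 0.2204 0.0665]
0.06 112 [0.6086 0.2192 0.0648] -0.0081 0.0059
0.07 118 [0.6115 0.2189 0.0749] -0.0086 0.0056
0.08 133 [0.6142 0.2181 0.085 ] -0.0084 0.0058
0.09 137 [0.6171 0.2175 0.095 ] -0.0082 0.006
0.1 148 [0.6201 0.2171 0.105 ] -0.0088 0.0059
0.11 209 [0.6254 0.2159 0.1158] -0.0084 0.0057
0.12 227 [0.6286 0.214  0.1219] -0.0065 0.0063
```

```bash
python3 - <<'E'
from h import *
M,p=pose()
print(p,tool([.630-p[0],.2135-p[1],.1137-p[2]]))
for f in('s0','d0'):
    P=cloud(dict(np.load(f'pics/{f}.npz'))).reshape(-1,3)
    for lo in(.07,.13,.16,.2):
        q=P[(P[:,2]>lo)&(P[:,2]<.35)&(P[:,0]>.35)]; d=np.linalg.norm(q[:,:2]-[.63,.2135],axis=1); s=(d>.03)&(d<.18); q=q[s]; d=d[s]
        if len(d): i=d.argsort()[:60:15]; print(f,lo,d[i].round(3),q[i].round(3).tolist())
E
```

```text
[0.56910339 0.26624595 0.25570327] [-7.01 -3.84 14.24]
s0 0.07 [0.119 0.125 0.127 0.128] [[0.684, 0.32, 0.075], [0.723, 0.131, 0.095], [0.675, 0.332, 0.089], [0.729, 0.132, 0.075]]
s0 0.13 [0.133 0.149 0.158 0.175] [[0.76, 0.244, 0.133], [0.776, 0.243, 0.132], [0.785, 0.248, 0.13], [0.804, 0.224, 0.199]]
s0 0.16 [0.169 0.176 0.178] [[0.799, 0.225, 0.19], [0.805, 0.225, 0.194], [0.808, 0.221, 0.209]]
s0 0.2 [0.175] [[0.805, 0.212, 0.205]]
d0 0.07 [0.123 0.126 0.129 0.13 ] [[0.726, 0.137, 0.087], [0.725, 0.13, 0.09], [0.685, 0.33, 0.089], [0.731, 0.132, 0.088]]
d0 0.13 [0.14  0.149 0.156 0.162] [[0.761, 0.264, 0.135], [0.767, 0.273, 0.136], [0.777, 0.266, 0.136], [0.78, 0.275, 0.131]]
d0 0.16 [0.173 0.178] [[0.802, 0.234, 0.162], [0.807, 0.226, 0.202]]
d0 0.2 [0.177] [[0.806, 0.228, 0.201]]
```

>>> servo_tool(
  motion=[
    [[-4,-2,2,0,-1],[-7,-3.8,6,0,-1],[-7,-3.8,6,0,-1],[-7,-3.8,6,0,-1],[-7,-3.8,6,0,-1]],
  ],
)

```text
time_s: 1.7
eef_pos: [0.6221, 0.2217, 0.1972]
eef_rot: [0.0, 0.104, 0.995, 0.0]
wrist_force: [-0.4, 0.7, 0.2]
opening: 1.0
grasp_force: 0.0
```

```bash
python3 - <<'E'
from h import *
M,p=pose();print(p, tool([.630-p[0],.2135-p[1],.1137-p[2]]))
z=snap('wrist','w2');c=wcam(z,M,p);P=cloud(c)
t=P.reshape(-1,3);t=t[(t[:,2]>.05)&(t[:,2]<.13)&(np.linalg.norm(t[:,:2]-[.627,.2135],axis=1)<.035)]
for lo in np.arange(.06,.13,.01):
    q=t[(t[:,2]>lo)&(t[:,2]<lo+.01)]
    if len(q): e=(q-p)@M; print(lo.round(2),len(q),q.mean(0).round(4),'tool x',e[:,0].min().round(4),e[:,0].max().round(4),'y',e[:,1].min().round(4),e[:,1].max().round(4))
E
```

```text
[0.62211638 0.22168738 0.19718841] [-0.94 -0.64  8.35]
0.06 124 [0.6071 0.2183 0.0649] tool x 0.0097 0.0166 y -0.0136 0.0001
0.07 151 [0.6099 0.2175 0.075 ] tool x 0.0067 0.0139 y -0.0138 0.0001
0.08 158 [0.6128 0.2172 0.0849] tool x 0.0045 0.0106 y -0.0135 0.0001
0.09 183 [0.6155 0.2163 0.0951] tool x 0.0011 0.0081 y -0.0137 0.0001
0.1 201 [0.6185 0.216  0.1052] tool x -0.0024 0.0055 y -0.0137 0.0001
0.11 311 [0.6256 0.2143 0.1162] tool x -0.0205 0.0021 y -0.0136 0.0
0.12 445 [0.6288 0.2137 0.1219] tool x -0.0183 -0.0008 y -0.0131 0.0
```

View pics/w2.png

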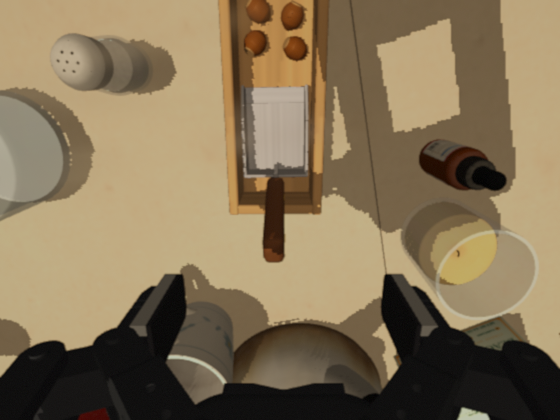

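>>> servo_tool(
  motion=[
    [[-0.9,-0.7,4,0,-1],[-0.9,-0.7,8.3,0,-1],[-0.9,-0.7,8.3,0,-1],[-0.9,-0.7,8.3,0,1],[-0.9,-0.7,8.3,0,1]],
  ],
)

```text
time_s: 2.25
eef_pos: [0.6313, 0.2132, 0.1169]
eef_rot: [0.002, 0.104, 0.995, 0.001]
wrist_force: [0.6, -0.4, -0.4]
opening: 0.69
grasp_force: 0.0
```

>>> servo_tool(
  motion=[
    [[0,0,0,0,1],[0,0,0,0,1],[0,0,0,0,1]],
  ],
)

```text
time_s: 2.55
eef_pos: [0.6303, 0.2123, 0.1146]
eef_rot: [0.001, 0.104, 0.995, 0.0]
wrist_force: [1.4, 1.5, 6.9]
opening: 0.155
grasp_force: 61.5
```

>>> servo_tool(
  motion=[
    [[1,0.1,-0.05,0,1],[2,0.1,-0.05,0,1],[3,0.1,-0.05,0,1],[4,0.1,-0.05,0,1],[5,0.1,-0.05,0,1]],
  ],
)

```text
time_s: 3.05
eef_pos: [0.5808, 0.2237, 0.1147]
eef_rot: [0.001, 0.104, 0.995, 0.0]
wrist_force: [4.0, -0.5, 6.1]
opening: 0.155
grasp_force: 59.6
```

>>> servo_tool(
  motion=[
    [[0.8,0,0,0,1],[1.6,0,0,0,1],[2.4,0,0,0,1],[3,0,0,0,1],[3.5,0,0,0,1]],
  ],
)

```text
time_s: 3.55
eef_pos: [0.5466, 0.231, 0.1147]
eef_rot: [0.001, 0.104, 0.995, 0.0]
wrist_force: [3.5, -0.2, 5.3]
opening: 0.155
grasp_force: 59.6
```

```bash
python3 - <<'E'
from h import *
o=ctrl.get_obs();print(o['time_s'],o['eef_pos'],o['wrist_force'])
snap('wrist','w3')
E
```

```text
3.55 [0.54662249 0.2309686  0.11466453] [ 3.54209348 -0.19902322  5.25446855]
```

View pics/w3.png

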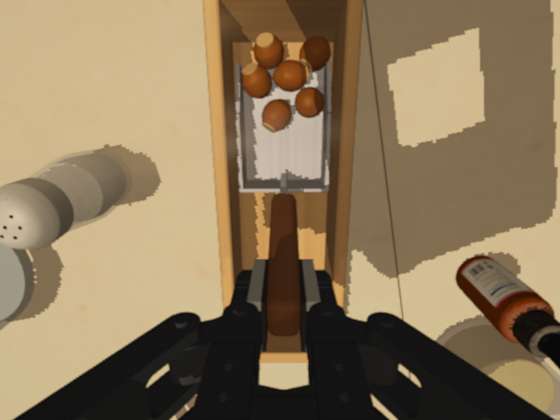

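Wrist view: four nuts well in the bowl, two at the mouth against the front board; ~12 mm to go.

>>> servo_tool(
  motion=[
    [[0.4,0,0,0,1],[0.8,0,0,0,1],[1.1,0,0,0,1],[1.2,0,0,0,1],[1.2,0,0,0,1]],
  ],
)

```text
time_s: 4.1
eef_pos: [0.5351, 0.2335, 0.1147]
eef_rot: [0.001, 0.104, 0.995, 0.0]
wrist_force: [2.7, -0.6, 6.9]
opening: 0.156
grasp_force: 59.7
```

```bash
python3 - <<'E'
from h import *
o=ctrl.get_obs();print(o['time_s'],o['eef_pos'],o['wrist_force'])
snap('wrist','w4')
E
```

```text
4.1 [0.53510027 0.23350568 0.11468049] [ 2.74980384 -0.63436454  6.88439626]
```

View pics/w4.png

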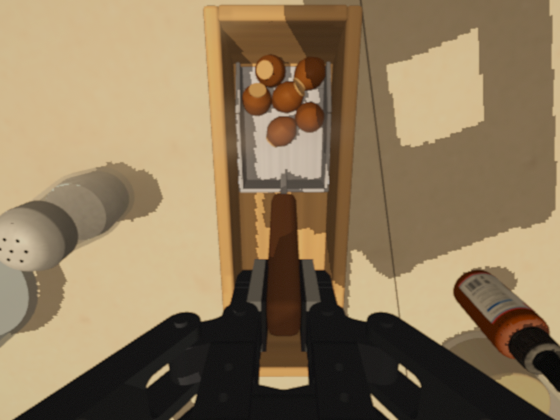

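All six nuts are in the bowl. Lift gently.

>>> servo_tool(
  motion=[
    [[0,0,-0.4,0,1],[0,0,-1.2,0,1],[0,0,-2.4,0,1],[0,0,-3.9,0,1],[0,0,-5.4,0,1]],
  ],
)

```text
time_s: 4.65
eef_pos: [0.5349, 0.2333, 0.1692]
eef_rot: [0.0, 0.104, 0.995, 0.0]
wrist_force: [0.6, -0.2, -1.0]
opening: 0.149
grasp_force: 58.5
```

>>> servo_tool(
  motion=[
    [[0,0,-1.5,0,1],[0,0,-3,0,1],[0,0,-4.2,0,1],[0,0,-5,0,1],[0,0,-5.2,0,1]],
  ],
)

```text
time_s: 5.15
eef_pos: [0.5355, 0.2333, 0.2211]
eef_rot: [0.001, 0.104, 0.995, 0.0]
wrist_force: [-0.4, 0.2, -2.0]
opening: 0.154
grasp_force: 58.6
```

```bash
cat >> h.py <<'E'
def nuts():
    M,p=pose(); z=ctrl.camera('wrist'); c=wcam(z,M,p); P=cloud(c)
    hsv=cv2.cvtColor(z['pixels'],cv2.COLOR_RGB2HSV)
    e=(P-p)@M
    m=(hsv[...,1]>140)&(hsv[...,0]<20)
    inb=(e[...,0]>.015)&(e[...,0]<.105)&(abs(e[...,1])<.03)&(e[...,2]>.05)&(e[...,2]<.12)
    k=(m&inb)
    n,l,s,ct=cv2.connectedComponentsWithStats(cv2.erode(k.astype(np.uint8),np.ones((5,5))))
    print('t',ctrl.get_obs()['time_s'],'brown px',k.sum(),[(ct[i].round(0).tolist(),int(s[i,4]),(e[l==i].mean(0)*1000).round(0).tolist()) for i in range(1,n) if s[i,4]>25])
    s=inb&~m; q=e[s]; q=q[(abs(q[:,1])<.02)&(q[:,2]>.08)]
    if len(q): 
        A=np.c_[q[:,0],np.ones(len(q))]; r=np.linalg.lstsq(A,q[:,2],rcond=None)[0]; print('floor slope deg',np.degrees(np.arctan(r[0])),'z at mouth',r[0]*.095+r[1],q[:,0].max())
    return z,c,P,e
E
python3 - <<'E'
from h import *
z,c,P,e=nuts(); M,p=pose(); print(p)
cv2.imwrite('pics/w5.png',z['pixels'][:,:,::-1])
for f in('s0','d0'):
    Q=cloud(dict(np.load(f'pics/{f}.npz'))).reshape(-1,3)
    q=Q[(Q[:,2]>.1)&(Q[:,2]<.35)&(Q[:,0]>.42)&(Q[:,0]<.76)&(Q[:,1]>-.35)&(Q[:,1]<.12)]
    b=np.unique((q/[.03,.03,1]).astype(int)[:,:2],axis=0)
    for i in b:
        s=q[((q/[.03,.03,1]).astype(int)[:,:2]==i).all(1)]
        if len(s)>3: print(f,(i*.03).round(2),s[:,2].max().round(3),end='; ')
E
```

```text
t 5.2 brown px 3019 [([256.0, 92.0], 495, [83.0, -16.0, 89.0]), ([287.0, 98.0], 426, [80.0, 2.0, 88.0]), ([308.0, 116.0], 264, [70.0, 14.0, 88.0]), ([281.0, 128.0], 255, [63.0, -2.0, 88.0]), ([283.0, 202.0], 209, [27.0, -0.0, 58.0])]
floor slope deg 5.325627417829644 z at mouth 0.10493679492565344 0.09748483823716228
[0.53523745 0.23333385 0.2206275 ]
s0 [ 0.48 -0.03] 0.101; s0 [0.48 0.  ] 0.102; s0 [ 0.51 -0.03] 0.102; s0 [0.51 0.  ] 0.102; s0 [ 0.54 -0.03] 0.103; s0 [0.54 0.  ] 0.102; s0 [0.57 0.  ] 0.102; s0 [ 0.69 -0.15] 0.168; s0 [ 0.69 -0.12] 0.159; s0 [ 0.72 -0.15] 0.17; s0 [ 0.72 -0.12] 0.166; d0 [0.48 0.  ] 0.103; d0 [ 0.54 -0.03] 0.107; d0 [0.57 0.  ] 0.102; d0 [ 0.69 -0.15] 0.161; d0 [ 0.69 -0.12] 0.165; d0 [ 0.72 -0.15] 0.17; d0 [ 0.72 -0.12] 0.172;
```

>>> servo_tool(
  motion=[
    [[-0.3,-0.5,0,0,1],[-1,-1.5,0,0,1],[-2.2,-3.5,0,0,1],[-3.8,-6,0,0,1],[-5.5,-8.5,0,0,1]],
  ],
)

```text
time_s: 5.7
eef_pos: [0.5711, 0.137, 0.219]
eef_rot: [-0.001, 0.104, 0.995, -0.0]
wrist_force: [1.2, -0.6, -2.4]
opening: 0.153
grasp_force: 58.7
```

>>> servo_tool(
  motion=[
    [[-1.7,-2.5,0,0,1],[-3.4,-5,0,0,1],[-5.1,-7.5,0,0,1],[-6.8,-10,0,0,1],[-8.5,-12.5,0,0,1]],
  ],
)

```text
time_s: 6.2
eef_pos: [0.6284, -0.0036, 0.2189]
eef_rot: [-0.001, 0.105, 0.995, -0.0]
wrist_force: [-0.1, 1.0, -0.9]
opening: 0.152
grasp_force: 58.6
```

>>> servo_tool(
  motion=[
    [[-1.7,-1.8,0,0,1],[-3.4,-2.7,0,0,1],[-5,-3,0,0,1],[-6,-3,0,0,1],[-6,-3,0,0,1]],
  ],
)

```text
time_s: 6.7
eef_pos: [0.6812, -0.044, 0.2188]
eef_rot: [-0.0, 0.105, 0.994, 0.0]
wrist_force: [-1.2, -0.0, -1.8]
opening: 0.156
grasp_force: 58.6
```

```bash
python3 - <<'E'
from h import *
z,c,P,e=nuts(); M,p=pose(); print(p)
np.savez('pics/w6.npz',eef=p,M=M,**z)
i=z['pixels'][:,:,::-1].copy(); cv2.imwrite('pics/w6.png',i)
E
```

```text
t 6.75 brown px 2830 [([257.0, 91.0], 493, [84.0, -15.0, 88.0]), ([289.0, 96.0], 473, [81.0, 3.0, 88.0]), ([309.0, 117.0], 339, [69.0, 14.0, 87.0]), ([267.0, 133.0], 181, [60.0, -10.0, 88.0]), ([283.0, 202.0], 184, [27.0, -1.0, 57.0])]
floor slope deg 5.5115937949495075 z at mouth 0.10481646952998844 0.09747397592581397
[ 0.68058015 -0.0433185   0.21888821]
```

View pics/w6.png

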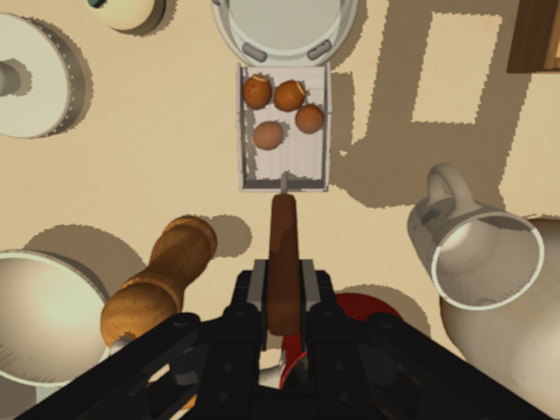

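Scoop holds four nuts ((257,91),(289,96),(309,117),(267,133)); the jar's near edge is right ahead of the mouth at (286,63), lugs at (257,52),(320,50), well aligned.

```bash
python3 - <<'E'
from h import *
z=dict(np.load('pics/w6.npz'));c=wcam(z,z['M'],z['eef']);P=cloud(c)
for lo,hi in((.068,.08),(.08,.09),(.094,.106)):
    q=P[:66,190:380].reshape(-1,3);q=q[(q[:,2]>lo)&(q[:,2]<hi)]
    e=(q-z['eef'])@z['M'];print(lo,len(q),e.min(0).round(4),e.max(0).round(4))
    if len(q)>10:
        f=lambda s:np.linalg.norm(q[:,:2]-s[:2],axis=1)-s[2]
        from scipy.optimize import least_squares
        r=least_squares(f,[.537,-.012,.041],loss='soft_l1',f_scale=.002);print(r.x,np.abs(r.fun).mean())
# joint fit with s0,d0 clouds z .094-.106
for f in('s0','d0'):
    q=cloud(dict(np.load(f'pics/{f}.npz'))).reshape(-1,3);q=q[(q[:,2]>.096)&(q[:,2]<.106)&(abs(q[:,0]-.537)<.06)&(abs(q[:,1]+.012)<.06)]
    print(f,len(q),q.min(0),q.max(0),np.median(q,0))
for u,v in((286,63),(257,52),(320,50)): print(world(c,u,v,z=.1),world(c,u,v,z=.088))
print(world(c,280,92,z=.12))
E
```

```text
0.068 1787 [ 0.1016 -0.0498  0.1391] [0.1434 0.0509 0.1511]
[ 0.53438673 -0.01184361  0.04801377] 0.0022411022274726124
0.08 236 [ 0.1022 -0.046   0.1291] [0.1405 0.0374 0.1391]
[ 0.54287543 -0.01490531  0.03859249] 0.002630506967402697
0.094 1161 [ 0.105  -0.0398  0.1168] [0.1367 0.0401 0.125 ]
[ 0.53796472 -0.01268746  0.03909275] 0.0009727353525771118
s0 113 [ 0.49348312 -0.05572377  0.09600048] [0.57924005 0.02767082 0.10313463] [ 0.53456716 -0.01748687  0.09885502]
d0 71 [ 0.49746131 -0.05027206  0.09613215] [0.57949076 0.03655081 0.10508026] [0.5421162  0.00060476 0.09883136]
[ 0.58213523 -0.02114094  0.1       ] [ 0.58117271 -0.02083913  0.088     ]
[ 0.57204616 -0.03778782  0.1       ] [ 0.57057114 -0.03833163  0.088     ]
[0.5791538 0.0014336 0.1      ] [0.57803983 0.00288214 0.088     ]
[ 0.59871022 -0.02844501  0.12      ]
```

>>> servo_tool(
  motion=[
    [[-0.4,0,0,0,1],[-1.2,0,0,0,1],[-2.4,0,0,0,1],[-3.8,0,0,0,1],[-5.2,0,0,0,1]],
  ],
)

```text
time_s: 7.25
eef_pos: [0.7324, -0.0535, 0.2201]
eef_rot: [0.0, 0.104, 0.995, -0.0]
wrist_force: [-0.8, -0.2, -1.8]
opening: 0.153
grasp_force: 58.6
```

>>> servo_tool(
  motion=[
    [[-1.2,0,0,0,1],[-2,0,0,0,1],[-2.5,0,0,0,1],[-2.6,0,0,0,1],[-2.6,0,0,0,1]],
  ],
)

```text
time_s: 7.75
eef_pos: [0.7569, -0.0591, 0.2197]
eef_rot: [-0.0, 0.104, 0.995, 0.0]
wrist_force: [0.7, 0.4, -2.0]
opening: 0.157
grasp_force: 58.6
```

>>> servo_tool(
  motion=[
    [[1.1,0,0,0,1],[3.3,0,0,0,1],[6.6,0,0,0,1],[11.2,0,0,0,1],[8,0,0,0,1]],
  ],
)

```text
time_s: 8.25
eef_pos: [0.6577, -0.036, 0.2083]
eef_rot: [-0.017, 0.103, 0.995, 0.002]
wrist_force: [-0.5, 0.8, -4.7]
opening: 0.159
grasp_force: 58.7
```

```bash
python3 - <<'E'
from h import *
z,c,P,e=nuts(); M,p=pose(); print(p)
E
```

```text
t 8.3 brown px 823 [([311.0, 84.0], 65, [87.0, 15.0, 86.0]), ([284.0, 203.0], 134, [27.0, -0.0, 57.0])]
floor slope deg 3.6842384800340646 z at mouth 0.1042767475052163 0.10487387066579382
[ 0.67128999 -0.04042333  0.21272501]
```

```bash
python3 - <<'E'
from h import *
z,c,P,e=nuts(); M,p=pose(); print(p)
w=z['pixels'][:260,140:440,::-1]
w=cv2.resize(w,(450,390))
s=ctrl.camera('scene')['pixels'][165:235,175:265,::-1]; d=ctrl.camera('side')['pixels'][230:300,240:330,::-1]
f=lambda i:cv2.resize(i,(350,272),interpolation=cv2.INTER_CUBIC)
o=np.zeros((544,800,3),np.uint8); o[:390,:450]=w; o[:272,450:]=f(s); o[272:,450:]=f(d)
cv2.imwrite('pics/m1.png',o)
E
```

```text
t 8.35 brown px 708 [([304.0, 57.0], 189, [101.0, 11.0, 93.0]), ([283.0, 203.0], 189, [26.0, -0.0, 57.0])]
floor slope deg 6.599471661751707 z at mouth 0.10726904830125872 0.10494855820596743
[ 0.67583487 -0.0419479   0.21709495]
```

View pics/m1.png

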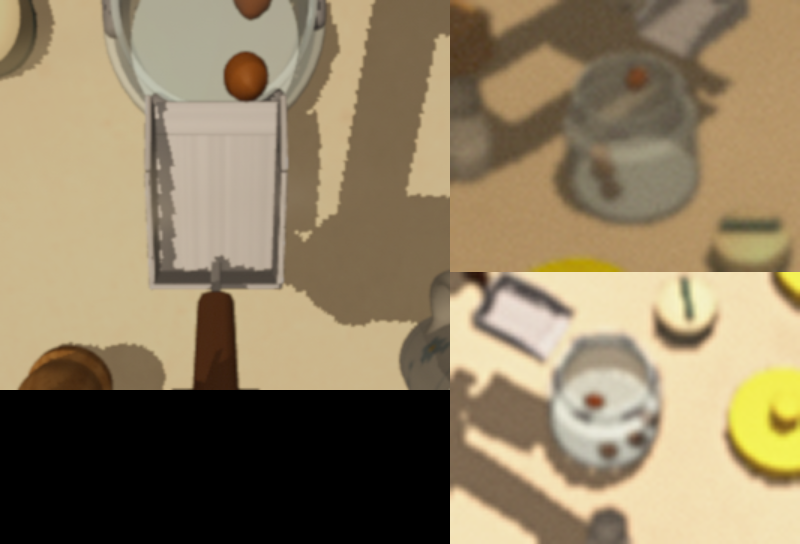

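Three nuts are in the jar and the fourth is falling into it; bowl is empty. Return the scoop.

>>> servo_tool(
  motion=[
    [[0.5,1.5,-1,0,1],[2.5,6,-1,0,1],[4.5,10.5,-1,0,1],[6.5,15,-1,0,1],[8,19,-1,0,1]],
  ],
)

```text
time_s: 8.95
eef_pos: [0.6402, 0.1633, 0.2322]
eef_rot: [0.002, 0.104, 0.995, 0.001]
wrist_force: [-0.1, 0.0, -1.4]
opening: 0.154
grasp_force: 58.9
```

>>> servo_tool(
  motion=[
    [[1.4,3.2,0,0,1],[2,4.7,1,0,1],[2,4.9,1,0,1],[2,4.9,1,0,1]],
  ],
)

```text
time_s: 9.35
eef_pos: [0.6309, 0.2119, 0.2199]
eef_rot: [0.0, 0.104, 0.995, -0.0]
wrist_force: [0.1, -0.1, -2.1]
opening: 0.156
grasp_force: 59.0
```

```bash
python3 - <<'E'
from h import *
z,c,P,e=nuts(); M,p=pose(); print(p, tool([.630-p[0],.2130-p[1],.1147-p[2]]))
cv2.imwrite('pics/w7.png',z['pixels'][:,:,::-1])
# nuts in tub
hsv=cv2.cvtColor(z['pixels'],cv2.COLOR_RGB2HSV)
# tub lateral edges at z~.05
m=(P[...,2]>.044)&(P[...,2]<.054); u=np.array([.978,-.208]);v=np.array([.208,.978]); r=P[...,:2]-[.5247,.2368]
lat=r@v; ax=r@u; s=m&(abs(lat)<.05)&(ax>-.06)&(ax<.1); print('rim lat',np.percentile(lat[s],[1,5,25,50,75,95,99]).round(4))
s=(e[...,2]>.07)&(e[...,2]<.09)&(e[...,0]>.03)&(e[...,0]<.1)&(abs(e[...,1])<.035); print('scoop y',np.percentile(e[s][:,1],[2,25,50,75,98]).round(4))
E
```

```text
t 9.4 brown px 360 [([284.0, 203.0], 149, [26.0, -0.0, 57.0])]
floor slope deg 6.649388599732905 z at mouth 0.1070753534508564 0.0975147590083208
[0.63125097 0.21108483 0.22008292] [ 0.17  0.17 10.54]
rim lat [-0.0395 -0.0387 -0.0351  0.0282  0.0321  0.0354  0.0361]
scoop y [-0.0269 -0.0254  0.0009  0.025   0.0265]
```

>>> servo_tool(
  motion=[
    [[0.2,0.1,1.5,0,1],[0.2,0.1,4.5,0,1],[0.2,0.1,7.5,0,1],[0.2,0.1,9.4,0,1],[0.2,0.1,9.8,0,1]],
  ],
)

```text
time_s: 9.9
eef_pos: [0.6279, 0.2116, 0.1191]
eef_rot: [-0.002, 0.105, 0.994, -0.001]
wrist_force: [-0.2, 0.1, 5.3]
opening: 0.152
grasp_force: 60.1
```

>>> servo_tool(
  motion=[
    [[0,0,0.2,0,1],[0,0,0.4,0,1],[0,0,0.5,0,1]],
  ],
)

```text
time_s: 10.2
eef_pos: [0.6302, 0.2131, 0.1188]
eef_rot: [0.002, 0.104, 0.995, 0.0]
wrist_force: [0.9, -1.1, 5.9]
opening: 0.152
grasp_force: 60.2
```

>>> servo_tool(
  motion=[
    [[0,0,-0.1,0,0.3],[0,0,-0.1,0,-0.5],[0,0,-0.1,0,-1],[0,0,-0.1,0,-1],[0,0,-2,0,-1]],
  ],
)

```text
time_s: 10.7
eef_pos: [0.6267, 0.213, 0.1338]
eef_rot: [-0.003, 0.104, 0.995, -0.001]
wrist_force: [-0.0, -0.3, -0.7]
opening: 0.981
grasp_force: 0.0
```

>>> servo_tool(
  motion=[
    [[0,0,-4,0,-1],[0,0,-8,0,-1],[0,0,-10.5,0,-1],[0,0,-10.5,0,-1]],
  ],
)

```text
time_s: 11.1
eef_pos: [0.6313, 0.2139, 0.2475]
eef_rot: [0.004, 0.104, 0.995, 0.001]
wrist_force: [0.3, 0.8, -0.3]
opening: 1.002
grasp_force: 0.0
```

```bash
python3 - <<'E'
from h import *
z=snap('wrist','w8');M,p=pose();c=wcam(z,M,p);P=cloud(c);e=(P-p)@M
t=P.reshape(-1,3);t=t[(t[:,2]>.05)&(t[:,2]<.14)&(np.linalg.norm(t[:,:2]-[.627,.2135],axis=1)<.035)];print('scoop handle top',t[:,2].max(),len(t))
hs=cv2.cvtColor(z['pixels'],cv2.COLOR_RGB2HSV)
r=P[...,:2]-[.5247,.2368]; ax=r@[.978,-.208]; lat=r@[.208,.978]
m=(ax>.02)&(ax<.075)&(abs(lat)<.02)&(P[...,2]<.03); q=P[m]; print('scoop floor z',np.percentile(q[:,2],[10,50,90]), np.polyfit(ax[m],P[m][:,2],1))
# jar contents, scene & side
for n,uv in(('scene',(222,200)),('side',(280,264))):
    k=ctrl.camera(n); u,v=uv; i=k['pixels'][v-30:v+30,u-30:u+30]; h=cv2.cvtColor(i,cv2.COLOR_RGB2HSV)
    mm=((h[...,1]>110)&(h[...,0]<16)&(h[...,2]<170)).astype(np.uint8); nn,l,s,ct=cv2.connectedComponentsWithStats(mm); print(n,[(s[j,4],ct[j].round()) for j in range(1,nn)])
    cv2.imwrite(f'pics/j_{n}.png',cv2.resize(i[:,:,::-1],(400,400),interpolation=cv2.INTER_CUBIC))
print(p,tool([.539-p[0],-.251-p[1],0]))
E
```

```text
scoop handle top 0.11183099768536303 1235
scoop floor z [0.00946586 0.01520491 0.02112253] [-0.03811269  0.01729061]
scene [(np.int32(3), array([17., 38.]))]
side []
[0.63004086 0.21362175 0.24443375] [-7.300e-01 -4.734e+01  3.000e-02]
```

```bash
python3 - <<'E'
from h import *
z=dict(np.load('pics/w8.npz'));M=Ro.from_quat(z['rot'],scalar_first=True).as_matrix();c=wcam(z,M,z['eef']);P=cloud(c)
r=P[...,:2]-[.5247,.2368]; ax=r@np.array([.978,-.208]); lat=r@np.array([.208,.978])
for lo in np.arange(.054,.135,.01):
    m=(P[...,2]>lo)&(P[...,2]<lo+.01)&(abs(lat)<.03)&(ax>0)&(ax<.17)
    if m.sum(): print(lo.round(3),m.sum(),'ax',ax[m].min().round(3),ax[m].max().round(3),'lat',lat[m].min().round(3),lat[m].max().round(3))
for a in np.arange(-.1,.11,.01):
    m=(ax>a)&(ax<a+.01)&(abs(lat)<.028)&(P[...,2]<.045); 
    if m.sum(): print('ax',a.round(2),'z',np.percentile(P[m][:,2],[5,50,95]).round(4))
hs=cv2.cvtColor(z['pixels'],cv2.COLOR_RGB2HSV); m=(hs[...,0]<14)&(hs[...,1]>150)&(ax<.03)&(ax>-.1)&(abs(lat)<.03); print('nut px',m.sum())
E
```

```text
0.054 132 ax 0.078 0.09 lat -0.009 0.004
0.064 154 ax 0.085 0.095 lat -0.009 0.004
0.074 149 ax 0.091 0.101 lat -0.009 0.004
0.084 176 ax 0.097 0.107 lat -0.009 0.005
0.094 182 ax 0.104 0.128 lat -0.009 0.005
0.104 415 ax 0.109 0.131 lat -0.009 0.004
0.114 9 ax 0.117 0.119 lat -0.007 0.0
ax -0.06 z [0.0061 0.0076 0.0092]
ax -0.05 z [0.0065 0.0082 0.025 ]
ax -0.04 z [0.0065 0.0078 0.0203]
ax -0.03 z [0.0064 0.0076 0.0089]
ax -0.02 z [0.0065 0.0077 0.0089]
ax -0.01 z [0.0065 0.0079 0.0289]
ax -0.0 z [0.0258 0.0276 0.0407]
ax 0.01 z [0.023  0.0251 0.0424]
ax 0.02 z [0.0205 0.0224 0.0432]
ax 0.03 z [0.0176 0.0195 0.0425]
ax 0.04 z [0.0148 0.0168 0.0403]
ax 0.05 z [0.0119 0.014  0.037 ]
ax 0.06 z [0.0103 0.0134 0.0345]
ax 0.07 z [0.0076 0.0307 0.0363]
ax 0.08 z [0.0064 0.0076 0.0088]
ax 0.09 z [0.0065 0.0077 0.009 ]
ax 0.1 z [0.007  0.0225 0.0437]
nut px 278
```

Scoop's mouth rests on a nut (floor tilted 15°). Regrip, move it 24 mm back so it sits flat.

>>> servo_tool(
  motion=[
    [[-0.5,-0.2,4,0,-1],[-0.5,-0.2,8.5,0,-1],[-0.5,-0.2,12.5,0,-1],[-0.5,-0.2,14.8,0,-1],[-0.5,-0.2,14.8,0,-1]],
  ],
)

```text
time_s: 11.75
eef_pos: [0.6285, 0.2095, 0.0866]
eef_rot: [-0.006, 0.104, 0.995, -0.002]
wrist_force: [-0.2, -0.4, 1.4]
opening: 0.996
grasp_force: 0.0
```

>>> servo_tool(
  motion=[
    [[0,0,0,0,1],[0,0,0,0,1],[0,0,0,0,1],[0,0,0,0,1],[0,0,0,0,1]],
  ],
)

```text
time_s: 12.25
eef_pos: [0.6339, 0.2105, 0.0949]
eef_rot: [0.001, 0.104, 0.995, 0.0]
wrist_force: [-0.8, -0.9, 1.7]
opening: 0.154
grasp_force: 60.6
```

>>> servo_tool(
  motion=[
    [[0,0,-1.5,0,1],[0,0,-3,0,1],[-1,0,-3,0,1],[-2.4,0,-3,0,1],[-2.4,0,-3,0,1]],
  ],
)

```text
time_s: 12.75
eef_pos: [0.6588, 0.2047, 0.1247]
eef_rot: [0.001, 0.105, 0.994, 0.0]
wrist_force: [-0.3, 0.0, -1.4]
opening: 0.155
grasp_force: 59.2
```

```bash
python3 - <<'E'
from h import *
M,p=pose();z=ctrl.camera('wrist');c=wcam(z,M,p);P=cloud(c);e=(P-p)@M;print(p,ctrl.get_obs()['wrist_force'])
r=P[...,:2]-[.5247,.2368]; ax=r@np.array([.978,-.208]); lat=r@np.array([.208,.978])
for a in np.arange(-.09,.12,.01):
    m=(ax>a)&(ax<a+.01)&(abs(lat)<.024)&(P[...,2]<.085); 
    if m.sum(): print('ax',a.round(2),'z',np.percentile(P[m][:,2],[5,50,95]).round(4))
hs=cv2.cvtColor(z['pixels'],cv2.COLOR_RGB2HSV); m=(hs[...,0]<14)&(hs[...,1]>150)&(P[...,2]>.017)&(P[...,2]<.035)&(ax<.05)&(ax>-.1)&(abs(lat)<.03); 
n,l,s,ct=cv2.connectedComponentsWithStats(m.astype(np.uint8)); print([(s[i,4],ax[l==i].mean().round(3),lat[l==i].mean().round(3)) for i in range(1,n) if s[i,4]>20])
E
```

```text
[0.65877259 0.20470402 0.12470805] [ 0.25169998 -0.29283233 -1.36081172]
ax -0.0 z [0.0065 0.008  0.0241]
ax 0.01 z [0.0065 0.0078 0.021 ]
ax 0.02 z [0.0563 0.0576 0.0601]
ax 0.03 z [0.0542 0.056  0.0705]
ax 0.04 z [0.0516 0.0534 0.072 ]
ax 0.05 z [0.0488 0.0506 0.0734]
ax 0.06 z [0.046  0.0479 0.0708]
ax 0.07 z [0.0433 0.045  0.0683]
ax 0.08 z [0.0405 0.0423 0.0653]
ax 0.09 z [0.0403 0.0545 0.0636]
ax 0.1 z [0.0487 0.0501 0.0838]
ax 0.11 z [0.0836 0.0841 0.0847]
[(np.int32(401), np.float64(0.009), np.float64(-0.007))]
```

>>> servo_tool(
  motion=[
    [[-0.5,0,0,0,1],[-0.5,0,1,0,1],[-0.5,0,2,0,1],[-0.5,0,2.6,0,1],[-0.5,0,2.9,0,1]],
  ],
)

```text
time_s: 13.3
eef_pos: [0.6656, 0.2042, 0.0995]
eef_rot: [0.005, 0.104, 0.995, 0.001]
wrist_force: [1.8, -3.9, 19.9]
opening: 0.156
grasp_force: 62.3
```

>>> servo_tool(
  motion=[
    [[0,0,0,0,0.5],[0,0,0,0,0],[0,0,0,0,-1],[0,0,0,0,-1],[0,0,-1,0,-1]],
  ],
)

```text
time_s: 13.8
eef_pos: [0.6602, 0.2042, 0.1029]
eef_rot: [-0.002, 0.104, 0.995, -0.0]
wrist_force: [-0.7, 0.3, -0.2]
opening: 0.911
grasp_force: 0.0
```

>>> servo_tool(
  motion=[
    [[0,0,-5,0,-1],[0,0,-9,0,-1],[0,0,-13,0,-1],[0,0,-14,0,-1]],
  ],
)

```text
time_s: 14.2
eef_pos: [0.6643, 0.2048, 0.2524]
eef_rot: [0.005, 0.104, 0.995, 0.001]
wrist_force: [0.9, 0.3, 1.4]
opening: 0.997
grasp_force: 0.0
```

```bash
python3 - <<'E'
from h import *
M,p=pose();z=ctrl.camera('wrist');c=wcam(z,M,p);P=cloud(c);e=(P-p)@M;print(p,ctrl.get_obs()['wrist_force'])
r=P[...,:2]-[.5247,.2368]; ax=r@np.array([.978,-.208]); lat=r@np.array([.208,.978])
for a in np.arange(-.09,.15,.01):
    m=(ax>a)&(ax<a+.01)&(abs(lat)<.024)&(P[...,2]<.14); 
    if m.sum(): print('ax',a.round(2),'z',np.percentile(P[m][:,2],[5,50,95]).round(4))
print(tool([.539-p[0],-.251-p[1],0]), tool([.6-p[0],-.02-p[1],0]))
E
```

```text
[0.66427788 0.20482039 0.25237852] [0.18558037 0.11648273 2.36533228]
ax -0.02 z [0.0063 0.0076 0.009 ]
ax -0.01 z [0.0065 0.0078 0.0222]
ax -0.0 z [0.0065 0.0085 0.0249]
ax 0.01 z [0.0064 0.0078 0.0187]
ax 0.02 z [0.0068 0.0098 0.0221]
ax 0.03 z [0.0101 0.0116 0.028 ]
ax 0.04 z [0.0112 0.0128 0.0325]
ax 0.05 z [0.0125 0.014  0.0357]
ax 0.06 z [0.0135 0.015  0.0374]
ax 0.07 z [0.0147 0.0161 0.039 ]
ax 0.08 z [0.0159 0.0176 0.0716]
ax 0.09 z [0.0072 0.0893 0.1299]
ax 0.1 z [0.008  0.0497 0.133 ]
ax 0.11 z [-0.0008  0.1302  0.1321]
ax 0.12 z [-0.0015 -0.0001  0.0009]
ax 0.13 z [-0.0016 -0.0004  0.0009]
ax 0.14 z [-0.0014 -0.0003  0.0008]
[  2.81 -47.19  -0.17] [  1.63 -23.33  -0.09]
```

Handle is resting on the tub's rear board. Regrip, slide it forward ~15 mm and release.

>>> servo_tool(
  motion=[
    [[3.7,0,0,0,-1],[3.7,0,4.5,0,-1],[3.7,0,9,0,-1],[3.7,0,12.6,0,-1],[3.7,0,12.6,0,-1]],
  ],
)

```text
time_s: 14.75
eef_pos: [0.62, 0.2111, 0.111]
eef_rot: [-0.007, 0.104, 0.995, -0.002]
wrist_force: [-0.2, 0.1, -1.0]
opening: 1.001
grasp_force: 0.0
```

>>> servo_tool(
  motion=[
    [[0,0,0,0,1],[0,0,0,0,1],[0,0,0,0,1],[0,0,0,0,1],[0,0,0,0,1]],
  ],
)

```text
time_s: 15.25
eef_pos: [0.6262, 0.2121, 0.1202]
eef_rot: [0.001, 0.104, 0.995, 0.0]
wrist_force: [1.3, -0.8, 3.5]
opening: 0.153
grasp_force: 60.5
```

>>> servo_tool(
  motion=[
    [[0.5,0,0,0,1],[1,0,0,0,1],[1.5,0,0,0,1],[2,0,0,0,1],[2,0,0,0,1]],
  ],
)

```text
time_s: 15.75
eef_pos: [0.606, 0.2165, 0.1199]
eef_rot: [0.001, 0.104, 0.995, 0.0]
wrist_force: [2.1, -0.1, 4.3]
opening: 0.159
grasp_force: 59.7
```

>>> servo_tool(
  motion=[
    [[0,0,0,0,0.5],[0,0,0,0,0],[0,0,0,0,-1],[0,0,0,0,-1],[0,0,-1,0,-1]],
  ],
)

```text
time_s: 16.25
eef_pos: [0.6045, 0.2159, 0.1271]
eef_rot: [-0.002, 0.104, 0.995, -0.001]
wrist_force: [-1.7, 1.2, -0.4]
opening: 0.908
grasp_force: 0.0
```

>>> servo_tool(
  motion=[
    [[0,0,-4,0,-1],[0,0,-8,0,-1],[0,0,-12,0,-1],[0,0,-12,0,-1]],
  ],
)

```text
time_s: 16.65
eef_pos: [0.6094, 0.2168, 0.2574]
eef_rot: [0.006, 0.104, 0.995, 0.002]
wrist_force: [0.2, 0.6, -0.3]
opening: 0.997
grasp_force: 0.0
```

```bash
python3 - <<'E'
from h import *
M,p=pose();z=ctrl.camera('wrist');c=wcam(z,M,p);P=cloud(c);e=(P-p)@M;print(p,ctrl.get_obs()['wrist_force'])
r=P[...,:2]-[.5247,.2368]; ax=r@np.array([.978,-.208]); lat=r@np.array([.208,.978])
for a in np.arange(-.09,.15,.01):
    m=(ax>a)&(ax<a+.01)&(abs(lat)<.024)&(P[...,2]<.14); 
    if m.sum(): print('ax',a.round(2),'z',np.percentile(P[m][:,2],[5,50,95]).round(4))
print(tool([.539-p[0],-.251-p[1],0]), tool([.6-p[0],-.02-p[1],0]))
E
```

```text
[0.60940926 0.21680331 0.25739918] [-0.24842499 -0.1514528  -0.37044896]
ax -0.08 z [0.0061 0.0075 0.0089]
ax -0.07 z [0.0064 0.0077 0.0091]
ax -0.06 z [0.0064 0.0078 0.0216]
ax -0.05 z [0.0065 0.0084 0.0248]
ax -0.04 z [0.0064 0.0078 0.0205]
ax -0.03 z [0.0064 0.008  0.024 ]
ax -0.02 z [0.0063 0.0082 0.0248]
ax -0.01 z [0.0062 0.0076 0.0093]
ax -0.0 z [0.0072 0.0097 0.0219]
ax 0.01 z [0.009  0.0102 0.0271]
ax 0.02 z [0.009  0.0102 0.0315]
ax 0.03 z [0.0088 0.0102 0.0324]
ax 0.04 z [0.009  0.0102 0.03  ]
ax 0.05 z [0.0089 0.0103 0.0326]
ax 0.06 z [0.0089 0.0103 0.0332]
ax 0.07 z [0.0078 0.0339 0.0797]
ax 0.08 z [0.0068 0.0888 0.1156]
ax 0.09 z [0.0067 0.0089 0.1235]
ax 0.1 z [0.0076 0.0484 0.1212]
ax 0.11 z [0.048 0.048 0.048]
ax 0.12 z [-0.0018 -0.0003  0.0007]
ax 0.13 z [-0.0017 -0.0004  0.0008]
ax 0.14 z [-0.0015 -0.0003  0.0009]
[ -2.81 -47.22  -0.12] [ -3.99 -23.36  -0.04]
```

Scoop is flat in the tub. On to the jar for a look, then the cap.

>>> servo_tool(
  motion=[
    [[-0.8,-4.9,0,0,-1],[-1.6,-9.6,0,0,-1],[-2.4,-14.4,0,0,-1],[-3.2,-19,0,0,-1],[-4,-23.4,0,0,-1]],
  ],
)

```text
time_s: 17.2
eef_pos: [0.5954, -0.0228, 0.2476]
eef_rot: [-0.001, 0.104, 0.995, 0.0]
wrist_force: [0.6, 0.3, 0.3]
opening: 0.999
grasp_force: 0.0
```

>>> servo_tool(
  motion=[
    [[0,0,0,0,-1],[0,0,0,0,-1],[0,0,0,0,-1]],
  ],
)

```text
time_s: 17.5
eef_pos: [0.5961, -0.02, 0.248]
eef_rot: [-0.001, 0.104, 0.995, 0.0]
wrist_force: [0.7, 1.3, 0.2]
opening: 1.0
grasp_force: 0.0
```

```bash
python3 - <<'E'
from h import *
from scipy.optimize import least_squares
M,p=pose();z=ctrl.camera('wrist');c=wcam(z,M,p);P=cloud(c);print(p)
cv2.imwrite('pics/w9.png',z['pixels'][:,:,::-1])
hs=cv2.cvtColor(z['pixels'],cv2.COLOR_RGB2HSV); m=((hs[...,0]<16)&(hs[...,1]>110)&(np.linalg.norm(P[...,:2]-[.538,-.0127],axis=2)<.06)).astype(np.uint8)
n,l,s,ct=cv2.connectedComponentsWithStats(m);print([(int(s[i,4]),P[l==i].mean(0).round(3).tolist(),s[i,:4].tolist()) for i in range(1,n) if s[i,4]>30])
q=P.reshape(-1,3);q=q[(q[:,2]>.094)&(q[:,2]<.106)&(np.linalg.norm(q[:,:2]-[.538,-.0127],axis=1)<.055)]
r=least_squares(lambda s:np.linalg.norm(q[:,:2]-s[:2],axis=1)-s[2],[.538,-.0127,.039],loss='soft_l1',f_scale=.002);print(len(q),r.x,np.abs(r.fun).mean(),q[:,2].mean())
print(tool([.539-p[0],-.251-p[1],0]))
E
```

```text
[ 0.59613353 -0.02003924  0.24804347]
[(179, [0.504, -0.001, 0.028], [274, 75, 20, 13]), (396, [0.526, 0.021, 0.029], [298, 83, 25, 34]), (244, [0.512, -0.026, 0.022], [250, 87, 19, 17]), (46, [0.574, -0.042, 0.301], [165, 362, 22, 32])]
1865 [ 0.53776243 -0.01290252  0.03920107] 0.0009999677193720036 0.0990642957049089
[ 8.300e-01 -2.378e+01 -1.000e-02]
```

View pics/w9.png

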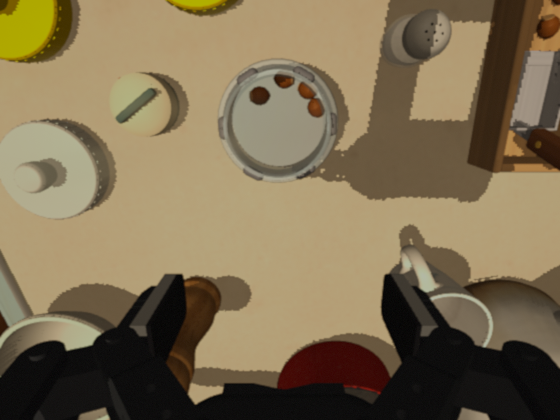

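Four nuts lie in the jar ((260,95),(285,80),(307,90),(316,107)), jar upright; scoop in tub at the right. Cap knob at (32,178).

>>> servo_tool(
  motion=[
    [[0.2,-4.7,0,0,-0.2],[0.4,-9.4,0,0,-0.2],[0.6,-14.2,0,0,-0.2],[0.8,-19,0,0,-0.2],[-1.2,-23.7,0,0,-0.2]],
  ],
)

```text
time_s: 18.05
eef_pos: [0.5578, -0.2538, 0.2488]
eef_rot: [-0.001, 0.103, 0.995, 0.0]
wrist_force: [0.6, 0.4, 0.2]
opening: 0.597
grasp_force: 0.0
```

>>> servo_tool(
  motion=[
    [[0,0,3,0,-0.2],[0,0,3,0,-0.2],[0,0,3,0,-0.2],[0,0,3,0,-0.2]],
  ],
)

```text
time_s: 18.45
eef_pos: [0.5597, -0.2528, 0.2199]
eef_rot: [0.0, 0.103, 0.995, -0.0]
wrist_force: [-0.0, 0.1, -0.6]
opening: 0.598
grasp_force: 0.0
```

```bash
python3 - <<'E'
from h import *
from scipy.optimize import least_squares
M,p=pose();z=ctrl.camera('wrist');c=wcam(z,M,p);P=cloud(c);print(p)
cv2.imwrite('pics/w10.png',z['pixels'][:,:,::-1])
Q=P.reshape(-1,3);C=np.array([.539,-.251]);
for lo,hi,R in((.05,.058,.018),(.024,.031,.06),(.036,.05,.02)):
    q=Q[(Q[:,2]>lo)&(Q[:,2]<hi)&(np.linalg.norm(Q[:,:2]-C,axis=1)<R)]
    if len(q)<20: print(lo,len(q));continue
    h=cv2.minEnclosingCircle((q[:,:2]*1000).astype(np.float32)); print(lo,len(q),q.min(0).round(4),q.max(0).round(4),h)
    kh=cv2.convexHull((q[:,:2]*1000).astype(np.float32))[:,0]/1000
    r=least_squares(lambda s:np.linalg.norm(kh-s[:2],axis=1)-s[2],[*C,.03],loss='soft_l1',f_scale=.002);print(r.x)
q=Q[(Q[:,2]>.03)&(Q[:,2]<.2)&(np.linalg.norm(Q[:,:2]-C,axis=1)<.13)&(np.linalg.norm(Q[:,:2]-C,axis=1)>.055)];e=(q-[*C,0])@M
print('near',len(q),[e[np.argsort(np.linalg.norm(e[:,:2],axis=1))[i]].round(3).tolist() for i in range(0,min(len(q),200),40)])
E
```

```text
[ 0.55970365 -0.25282046  0.21985647]
0.05 848 [ 0.5251 -0.2678  0.05  ] [ 0.5536 -0.2393  0.0558] ((539.2224731445312, -253.33181762695312), 14.535892486572266)
[ 0.53924707 -0.25341671  0.01423314]
0.024 8140 [ 0.4889 -0.3041  0.024 ] [ 0.5899 -0.2032  0.0296] ((539.3804321289062, -253.47479248046875), 50.66885757446289)
[ 0.53934461 -0.25363246  0.0503475 ]
0.036 116 [ 0.5246 -0.2682  0.037 ] [ 0.5538 -0.2388  0.05  ] ((539.4857788085938, -253.65542602539062), 14.958399772644043)
[ 0.53942543 -0.2536293   0.01474729]
near 2562 [[0.053, 0.075, -0.032], [0.046, 0.083, -0.031], [0.049, 0.083, -0.032], [0.06, 0.077, -0.031], [0.049, 0.085, -0.033]]
```

>>> servo_tool(
  motion=[
    [[2,-0.5,3,0,-0.2],[2,-0.5,7,0,-0.2],[2,-0.5,11,0,-0.2],[2,-0.5,13.5,0,-0.2],[2,-0.5,14.6,0,-0.2]],
  ],
)

```text
time_s: 19.0
eef_pos: [0.5376, -0.2535, 0.0711]
eef_rot: [-0.001, 0.104, 0.995, 0.001]
wrist_force: [-0.7, 0.6, -0.9]
opening: 0.596
grasp_force: 0.0
```

>>> servo_tool(
  motion=[
    [[0,0,0,0,-0.2],[0,0,0,0,-0.2],[0,0,1,0,-0.2],[0,0,2,0,-0.2],[0,0,2,0,-0.2]],
  ],
)

```text
time_s: 19.5
eef_pos: [0.5375, -0.2545, 0.0515]
eef_rot: [-0.001, 0.104, 0.995, 0.001]
wrist_force: [-0.3, 0.4, -1.1]
opening: 0.597
grasp_force: 0.0
```

```bash
python3 - <<'E'
from h import *
M,p=pose();print(p,tool(np.array([.5393,-.2535,.054])-p),M[:,2])
E
```

```text
[ 0.5374953  -0.25450485  0.05152286] [-0.16  0.14 -0.25] [-0.00171264  0.00127885 -0.99999772]
```

Correct and close.

>>> servo_tool(
  motion=[
    [[-0.15,0.15,-0.2,0,-0.2],[-0.15,0.15,-0.2,0,-0.2],[-0.15,0.15,-0.2,0,1],[-0.15,0.15,-0.2,0,1],[-0.15,0.15,-0.2,0,1]],
  ],
)

```text
time_s: 20.0
eef_pos: [0.5405, -0.2543, 0.0555]
eef_rot: [0.001, 0.104, 0.995, -0.0]
wrist_force: [0.2, -0.5, 3.5]
opening: 0.319
grasp_force: 59.2
```

>>> servo_tool(
  motion=[
    [[0,0,0,0,1],[0,0,0,0,1],[0,0,0,0,1]],
  ],
)

```text
time_s: 20.3
eef_pos: [0.5405, -0.2543, 0.0554]
eef_rot: [0.001, 0.104, 0.995, -0.0]
wrist_force: [-0.5, 0.3, 4.9]
opening: 0.322
grasp_force: 59.2
```

>>> servo_tool(
  motion=[
    [[0,0,-1,0,1],[0,0,-4,0,1],[0,0,-8,0,1],[0,0,-11.5,0,1],[0,0,-14,0,1]],
  ],
)

```text
time_s: 20.8
eef_pos: [0.5404, -0.2541, 0.1977]
eef_rot: [0.001, 0.104, 0.995, -0.001]
wrist_force: [0.1, -0.1, 0.0]
opening: 0.32
grasp_force: 59.2
```

>>> servo_tool(
  motion=[
    [[0,1.5,0,0,1],[0,5,0,0,1],[0,9.5,0,0,1],[0,14,0,0,1],[0,18,0,0,1]],
  ],
)

```text
time_s: 21.3
eef_pos: [0.5764, -0.0748, 0.1931]
eef_rot: [-0.001, 0.104, 0.995, 0.001]
wrist_force: [1.0, -0.8, -0.4]
opening: 0.323
grasp_force: 59.2
```

>>> servo_tool(
  motion=[
    [[0,3,0,0,1],[0,4,0,0,1],[0,4,0,0,1],[0,4,0,0,1]],
  ],
)

```text
time_s: 21.7
eef_pos: [0.5852, -0.0391, 0.194]
eef_rot: [-0.001, 0.104, 0.995, -0.0]
wrist_force: [0.6, 0.6, -0.7]
opening: 0.323
grasp_force: 59.3
```

```bash
cat > capm.py <<'E'
from h import *
from scipy.optimize import least_squares
M,p=pose();z=ctrl.camera('wrist');c=wcam(z,M,p);P=cloud(c);o=ctrl.get_obs();print(o['time_s'],p,o['wrist_force'],M[:,2])
e=((P-p)@M).reshape(-1,3)
# cap top plane, ~27mm below grasp
q=e[(np.linalg.norm(e[:,:2],axis=1)<.054)&(e[:,2]>.018)&(e[:,2]<.040)]
print(len(q),np.median(q,0).round(4))
A=np.c_[q[:,:2],np.ones(len(q))]; r=np.linalg.lstsq(A,q[:,2],rcond=None)[0]; print('top plane tilt deg',np.degrees(r[:2]).round(2),'z',r[2])
kh=cv2.convexHull((q[:,:2]*1000).astype(np.float32))[:,0]/1000; kh=kh[np.linalg.norm(kh,axis=1)>.04]; 
s=least_squares(lambda s:np.linalg.norm(kh-s[:2],axis=1)-.0505,[0,0],loss='soft_l1',f_scale=.001);print('cap centre in tool mm',s.x*1000,np.abs(s.fun).mean()*1000,len(kh))
cw=p+M@np.array([*s.x,0]); print('cap centre world',cw)
Q=P.reshape(-1,3); J=Q[(Q[:,2]>.06)&(Q[:,2]<.075)&(np.linalg.norm(Q[:,:2]-[.5378,-.0129],axis=1)<.06)]; 
print('jar pts',len(J), J.min(0) if len(J) else 0,J.max(0) if len(J) else 0)
print('tool delta',tool([.5378-cw[0],-.0129-cw[1],0]))
E
python3 capm.py
```

```text
21.75 [ 0.58517975 -0.03912845  0.1940336 ] [ 0.0936256   0.39718841 -0.71952163] [-1.34111588e-03 -2.30831661e-04 -9.99999074e-01]
21544 [ 0.0202 -0.0006  0.0293]
top plane tilt deg [ 0.84 -0.05] z 0.029195794700012438
cap centre in tool mm [ 2.24632915 -0.40361444] 0.39061956649169977 50
cap centre world [ 0.58289855 -0.03905755  0.19403664]
jar pts 1974 [ 0.48617473 -0.06484934  0.06264782] [0.56855012 0.03883897 0.07493775]
tool delta [4.96 1.62 0.  ]
```

>>> servo_tool(
  motion=[
    [[1.5,0.5,0,0,1],[4,1.3,0,0,1],[5,1.6,0,0,1],[5,1.6,0,0,1],[5,1.6,1,0,1]],
  ],
)

```text
time_s: 22.25
eef_pos: [0.5419, -0.0139, 0.1863]
eef_rot: [0.002, 0.105, 0.994, -0.0]
wrist_force: [0.5, -0.1, -1.5]
opening: 0.326
grasp_force: 59.3
```

>>> servo_tool(
  motion=[
    [[0,0,1,0,1],[0,0,1.8,0,1],[0,0,1.8,0,1],[0,0,1.8,0,1]],
  ],
)

```text
time_s: 22.65
eef_pos: [0.54, -0.0128, 0.1661]
eef_rot: [-0.001, 0.104, 0.995, 0.0]
wrist_force: [0.7, -0.7, -0.6]
opening: 0.322
grasp_force: 59.3
```

```bash
python3 capm.py; python3 -c "
from h import *
# jar check from scene/side clouds
from scipy.optimize import least_squares
for n in('scene','side'):
    q=cloud(ctrl.camera(n)).reshape(-1,3);q=q[(q[:,2]>.02)&(q[:,2]<.07)&(np.linalg.norm(q[:,:2]-[.5378,-.0129],axis=1)<.06)];print(n,len(q),q.min(0).round(3),q.max(0).round(3))
"
```

```text
22.7 [ 0.54004069 -0.0127799   0.16613529] [ 0.78002325  0.23784938 -0.85978544] [-1.14888960e-03  2.59057889e-04 -9.99999306e-01]
21543 [ 0.0203 -0.0002  0.0293]
top plane tilt deg [ 0.84 -0.04] z 0.02918678954102184
cap centre in tool mm [ 2.33531077 -0.35911628] 0.3103649681947199 58
cap centre world [ 0.53768171 -0.01264635  0.16613803]
jar pts 1777 [ 0.48588776 -0.05257491  0.06001795] [0.5237272  0.03670387 0.07361535]
tool delta [-0.02 -0.02 -0.  ]
scene 503 [ 0.481 -0.067  0.02 ] [0.584 0.031 0.07 ]
side 244 [ 0.487 -0.026  0.02 ] [0.586 0.045 0.07 ]
```

>>> servo_tool(
  motion=[
    [[0,0,0.5,0,1],[0,0,1,0,1],[0,0,1.5,0,1],[0,0,1.9,0,1],[0,0,1.9,0,1]],
  ],
)

```text
time_s: 23.3
eef_pos: [0.5395, -0.0125, 0.1468]
eef_rot: [-0.001, 0.104, 0.995, 0.0]
wrist_force: [0.3, -0.4, -0.7]
opening: 0.321
grasp_force: 59.3
```

>>> servo_tool(
  motion=[
    [[0,0,0.1,0,1],[0,0,0.2,0,1],[0,0,0.3,0,1]],
  ],
)

```text
time_s: 23.6
eef_pos: [0.5402, -0.0128, 0.145]
eef_rot: [0.0, 0.104, 0.995, -0.0]
wrist_force: [-0.4, 0.1, -0.0]
opening: 0.323
grasp_force: 59.2
```

>>> servo_tool(
  motion=[
    [[0,0,0.15,0,1],[0,0,0.3,0,1],[0,0,0.45,0,1]],
  ],
)

```text
time_s: 23.9
eef_pos: [0.5415, -0.0131, 0.143]
eef_rot: [0.002, 0.104, 0.995, -0.0]
wrist_force: [-4.8, 0.9, 19.2]
opening: 0.324
grasp_force: 60.9
```

>>> servo_tool(
  motion=[
    [[0,0,0.15,0,1],[0,0,0.3,0,1]],
  ],
)

```text
time_s: 24.1
eef_pos: [0.543, -0.0135, 0.1412]
eef_rot: [0.004, 0.104, 0.995, -0.001]
wrist_force: [-0.7, -0.3, 20.6]
opening: 0.326
grasp_force: 61.6
```

>>> servo_tool(
  motion=[
    [[0,0,0.15,0,1],[0,0,0.3,0,1]],
  ],
)

```text
time_s: 24.3
eef_pos: [0.5422, -0.0133, 0.1368]
eef_rot: [0.003, 0.104, 0.995, -0.0]
wrist_force: [-3.3, -2.1, 0.9]
opening: 0.324
grasp_force: 60.2
```

>>> servo_tool(
  motion=[
    [[0,0,0.15,0,1],[0,0,0.3,0,1],[0,0,0.3,0,1]],
  ],
)

```text
time_s: 24.6
eef_pos: [0.5412, -0.0131, 0.1333]
eef_rot: [0.001, 0.104, 0.995, -0.0]
wrist_force: [-6.2, -0.6, 13.9]
opening: 0.321
grasp_force: 62.1
```

>>> servo_tool(
  motion=[
    [[0,0,0.15,0,1],[0,0,0.3,0,1],[0,0,0.3,0,1]],
  ],
)

```text
time_s: 24.9
eef_pos: [0.5421, -0.0132, 0.1334]
eef_rot: [0.002, 0.104, 0.995, -0.001]
wrist_force: [-13.5, 1.0, 35.5]
opening: 0.324
grasp_force: 64.4
```

>>> servo_tool(
  motion=[
    [[0.1,0,0,0,1],[0.1,0,0,0,1],[0.1,0,0,0,1]],
  ],
)

```text
time_s: 25.2
eef_pos: [0.5413, -0.013, 0.1331]
eef_rot: [0.003, 0.104, 0.995, -0.001]
wrist_force: [-11.6, 1.1, 32.4]
opening: 0.319
grasp_force: 63.9
```

```bash
python3 capm.py; python3 -c "
from h import *
P=cloud(ctrl.camera('scene')).reshape(-1,3)
q=P[(P[:,2]>.098)&(P[:,2]<.112)&(np.linalg.norm(P[:,:2]-[.538,-.013],axis=1)<.055)]
A=np.c_[q[:,:2]-[.538,-.013],np.ones(len(q))];print(len(q),np.linalg.lstsq(A,q[:,2],rcond=None)[0], np.median(q[:,2]))
"
```

```text
25.25 [ 0.54129459 -0.01304576  0.13308653] [-11.95402577   1.63054827  32.83644888] [ 0.00516729 -0.00172466 -0.99998516]
21975 [ 0.0216 -0.0006  0.0282]
top plane tilt deg [-0.    0.01] z 0.028398742245058926
cap centre in tool mm [ 3.49720287 -0.51725546] 0.3698894541253074 53
cap centre world [ 0.53776613 -0.01282749  0.13306793]
jar pts 1050 [ 0.48666082 -0.0498665   0.06001766] [0.51703054 0.03380076 0.07211846]
tool delta [-0.   -0.01  0.  ]
462 [0.0043074  0.01099951 0.10411692] 0.10418135712025012
```

```bash
python3 -c "
from bench import ctrl
print(ctrl.hand_in())"
```

```text
the job is handed in; nothing more can be done
None
```

Job handed in at about 25 s of the 69 s limit: four hazelnuts are in the jar and the scoop is back flat in the tub; the cap clicked and measures fully home and level, and the gripper still holds the knob, pressing with about 33 N.

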